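# Take the pail off the safety hook and stand it on the scale

## Robot

A 6-joint arm with a two-finger parallel gripper is mounted at the origin on the work surface. World frame = base frame: x ahead of the robot, y to its left, z up, the work surface at z = 0. Lengths are in m, angles in rad, forces in N, time in s.
With the tool pointing down it reaches from about 0.275 to 0.725 m from the base axis. Payload 15.9 kg.
Tool frame: the origin (TCP) lies at the very end of the fingers, on their centre line; the grasp point (between the pads) lies 19 mm behind it; z points along the fingers, y is the direction in which the jaws open and shut (so a half turn about z gives the same grasp; the last joint's range is limited). The gripper opens to 85 mm and grips with 20 to 120 N. Pads are 22 mm wide; open, the fingers measure 114 mm over their backs; the gripper's body (76 mm by 85 mm) begins 54 mm behind the grasp point. The pads swing forward as they close: fully open they stand 13 mm farther back than shut.
Start: joints at [1.308, 0.213, -0.034, 1.323, 0, 1.571], TCP at [0.13, 0.483, 0.231] pointing down, gripper open.
Joint ranges: [-2.98, 2.98], [-0.74, 1.72], [-1.14, 1.35], [-2.1, 2.04], [-1.57, 1.44], [-3.14, 3.14]. Speed limits (rad/s): [1.89, 1.89, 2.39, 2.57, 3.14, 3.14].

## Interface

Orientations are given as a unit quaternion [x, y, z, w].
In Python, from station import r gives the robot as it stands. Calls block until the motion is done:
- r.move_to(position, orientation): joint-space move of the TCP to a pose.
- r.move_linear(position, rot=None, feed=0.15, force_limit=None): straight line of the TCP; rot=None keeps the orientation; feed is the mean speed in m/s. With force_limit (N) it stops when the force on the tool has changed by that much, and returns True; else False.
- r.set_joints(angles): joint-space move.
- r.command_gripper(opening): finger opening in m; the grip force is fixed at half the most; returns when the fingers have stopped.
- r.pause(seconds).
- r.solve_ik(position, orientation): joint angles nearest the present ones, or None.
- r.get_obs(): the state.
- r.capture(name): name is "scene" or "top" or "wrist"; returns the picture (480x640x3 uint8, blue, green, red); there is no depth.
- r.camera_params(name): a dict with "vfov" (degrees; the focal length in pixels is half the picture's height over the tangent of half this angle, whatever the lens; pixels are square), "cx", "cy" (the principal point, pixels), "dist_coeffs" ([k1, k2, p1, p2, k3] as OpenCV has them; the pictures are not rectified), "R" (3x3) and "t" (3): a world point X has camera coordinates R X + t; the wrist camera has in their place "T_tool_cam" (4x4, takes a point from camera to tool coordinates, whose origin is the TCP and whose axes are the flange's). Camera axes: x right, y down, z forward; pixel columns grow to the right and rows downward; lengths in m; the calibration is good to about 2 mm. A picture is of the moment at which its call begins: read the wrist's pose just before it. camera_params takes no time and is no camera call.
A pose or a line that the arm cannot do raises r.MotionError and nothing moves.
- r.sign_off(): hands the job in, once; it reports no verdict.
The state is a dict: "clock": time; "qpos": joint angles; "qvel": joint speeds; "joint_efforts": joint torques, N m; "tcp_pos": TCP position; "tcp_rot": TCP orientation; "contact_force": force on the tool from outside, world axes, zero at the start; "torque": the same for the moment, N m; "opening": finger opening in m.
Only numpy, scipy, OpenCV 4.12 (cv2) and the standard library are available. Lean on these libraries where they do the work, as an engineer would, in place of code of your own. Each camera call takes 0.05 s, during which the arm holds its last target.

## Task

Take the steel pail off its safety hook and stand it upright on the middle of the portion scale. The hook's lip and sprung keeper hold the pail's flat handle captive: press the keeper back with the handle itself (not with the gripper) until the handle comes out from under the lip, without forcing the hook (never more than 16 N), then lift it out and draw it off over the tip. Set the pail down gently, without dropping it, and leave the other things alone.

Things in the scene. Friction and masses are not known exactly. Their poses are not given: they have to be found in the camera images.
- stand: fixed steel hook stand; origin on the table under the middle of the hook; z up, +x from the hook's tip back to the post, so the hook points to -x (towards the robot). Base plate 12 mm high, x -40..190, y +-65 mm. Post 25 mm square at x = 160 mm, top at 235 mm. Arm along x from the post, y +-6 mm, top at z = 235 mm. Nothing is higher than 271 mm (keeper's top).
- hook_seat (a point): on top of the hook's arm, 235 mm above the stand's origin, stand's axes; the pail's handle bar lies here across the arm, between tip (-x) and keeper (+x), under the lip. Lip ends 26 mm, keeper 36 mm above this point; the hook's lowest part is 46 mm below it, so a handle lifted 30 to 50 mm clears the lip and the pail's rim stays clear below.
- hook_head_nominal (a point): nominal lip, 23 mm above hook_seat. Tip, lip and keeper form one head clamped on the arm with shift s, up to 10 mm either way along x from nominal: s is NOT measured. Tip: 12 mm thick upright, x -30+s to -18+s mm. Lip: runs back from it over the handle to x = 13+s, 20 to 26 mm above hook_seat, 12 mm wide. The handle must move to +x past the lip's end to lift out.
- keeper_hinge_nominal (a point): nominal keeper hinge (axis y), x = 17 mm, 40 mm below hook_seat. Flap 18 mm wide (24 at the sides), upright, face at x = 15+s when shut, sprung shut, top swings to +x. Pushed by the handle low on the arm: handle clears the lip after 6 mm of push (about 6.2 N); rigid stop at 12 mm (about 11.5 N); steady rise, so 8 to 9.5 N is mid room. Lifting then, the handle slides up the flap.
- pail: open steel pail, 200 to 370 g, hung by its rigid bow handle. Origin at the middle of its underside, z up. Bowl 80 mm high, outer radius 48 mm at foot, 55 mm at rim. Handle in the pail's y-z plane: upright straps 16 mm wide (x), 4 mm thick at y = +-57 mm and a top bar. Window between rim and bar 100 mm high, 110 mm wide: the hook's arm passes through it.
- bail_bar (a point): centre of the handle's top bar, 188 mm above the pail's origin, pail's axes. Flat bar along y, 118 mm long, 8 mm thick (x), 16 mm high. At first it rests loose on the arm at its middle, axes as the stand's; the keeper is 1 to 21, the tip 4 to 24 mm from its faces. Grip it across its thickness from above, beside the hook, about 32 mm either side of the middle.
- scale_top (a point): centre of the top of the portion scale's flat steel plate, 42 mm above the table, the scale's axes, z up. Plate 160 x 160 mm on a fixed white housing 190 x 180 x 34 mm, whose display strip is at its -x end. It does not yield.
- scale: the portion scale itself; origin on the table under the middle of its housing (the plate's centre is 12 mm further along its x)
- squeeze_bottle: white squeeze bottle, 60 mm wide, 150 mm high, bystander; origin at the middle of its underside
- foil_trays: nested foil trays, 170 x 110 x 50 mm, bystander; origin at the middle of the underside
- tub: white food tub with lid and black clips, 160 x 128 x 68 mm, bystander; origin at the middle of the underside
Not all that is in view belongs to the job. What is shaped like the pail but green or yellow is not meant.

How it is judged:
On the way, in this order (a step that is already met when the one before it is completed fails the run):
1. the pail's handle, low in the hook, presses back on it with over 5 N, the fingers not touching the hook (x of bail_bar in the frame of stand above 0.004 m and z of bail_bar in the frame of stand below 0.252 m and contact force between pail and stand above 5 N and contact force between the fingers and stand below 0.5 N), for 0.1 s.
2. the handle is off the hook: its bar is over 50 mm in front of the seat, higher than the seat (x of bail_bar in the frame of stand below -0.05 m and z of bail_bar in the frame of stand above 0.235 m), for 0.1 s.
At the end, for the whole second after the job is handed in: the pail stands upright (within 0.06 rad) and still on the scale's plate, its middle within 30 mm of the plate's centre, released (horizontal distance between pail and scale_top below 0.03 m and z of pail in the frame of scale_top between -0.004 and 0.004 m and angle between pail's own z axis and vertical below 0.06 rad and linear speed of pail below 0.02 m/s); the robot touches nothing.
It fails at once if the hook is forced: pail and hook stand press on each other with more than 16 N (contact force between pail and stand above 16 N).
It fails at once if the gripper or arm presses the hook stand with more than 5 N (contact force between any of the fingers, the arm and stand above 5 N).
It fails at once if the pail is dropped or slammed onto the scale (faster than 0.3 m/s as it meets the plate, a fall of about 5 mm or more) (horizontal distance between pail and scale_top below 0.12 m and z of pail in the frame of scale_top below 0.004 m and linear speed of pail above 0.3 m/s).
It fails at once if a bystander is moved by more than 30 mm or tipped (distance of any of squeeze_bottle, foil_trays, tub from where it was at the start of the episode above 0.03 m or angle between squeeze_bottle's own z axis and vertical above 0.4 rad).
It also fails if it takes over 48 s, if anything falls off the work surface, if the arm or the gripper's body presses on something with over 40 N, if the wrist force passes 120 N, or if a joint passes its speed limit or range.

## Working session

There is one attempt and no reset: what is moved stays moved. The work goes in short steps, each a Python script; the robot and the scene stay as the last script left them, time stands still between calls to the robot, and variables do not carry over. Pictures are saved under pics/ and viewed, and the job is handed in when it is done.

```bash
mkdir -p pics; ls; python3 - <<'E'
from station import r
import cv2
for n in ("scene","top","wrist"):
    cv2.imwrite(f"pics/{n}0.png", r.capture(n)); print(n, r.camera_params(n))
o=r.get_obs(); print(o)
E
```

```text
pics
scene {'vfov': 50.608594303615675, 'cx': 324.31980437028005, 'cy': 235.34688143027196, 'dist_coeffs': array([-0.08139701,  0.        ,  0.        ,  0.        ,  0.        ]), 'R': array([[ 0.11577824,  0.99324887,  0.00721671],
       [ 0.75237979, -0.08295322, -0.65348558],
       [-0.64847517,  0.08108912, -0.75690456]]), 't': array([-0.05334726, -0.30559545,  1.9718897 ])}
top {'vfov': 50.80880261500575, 'cx': 322.6567203983469, 'cy': 234.25654872113608, 'dist_coeffs': array([-0.07897213,  0.        ,  0.        ,  0.        ,  0.        ]), 'R': array([[ 0.00295   , -0.99968947,  0.02474396],
       [-0.99475532, -0.00546351, -0.10213716],
       [ 0.10224064, -0.02431288, -0.99446254]]), 't': array([-0.02458022,  0.57327355,  1.50519605])}
wrist {'vfov': 63.946161621643284, 'cx': 314.5450860841563, 'cy': 239.02860355237948, 'dist_coeffs': array([-0.06246074,  0.        ,  0.        ,  0.        ,  0.        ]), 'T_tool_cam': array([[ 5.39372885e-04, -9.62172434e-01, -2.72440667e-01,
         6.95983996e-02],
       [ 9.99999801e-01,  6.08006276e-04, -1.67501061e-04,
      
[... 169 characters left out ...]
    1.00000000e+00]])}
{'clock': 0.15, 'qpos': array([ 1.30798494e+00,  2.13264229e-01, -3.48545777e-02,  1.32347119e+00,
       -2.07727638e-05,  1.57079801e+00]), 'qvel': array([ 0.0009502 , -0.00210696,  0.00236098, -0.00016762,  0.00048533,
        0.00088078]), 'joint_efforts': array([-1.55769179e-03, -6.86403179e+01,  4.87247014e+01,  1.30776549e-02,
       -1.40685347e-04,  2.16936638e-05]), 'tcp_pos': array([0.12984544, 0.48261029, 0.23094325]), 'tcp_rot': array([ 1.31028667e-01,  9.91378500e-01, -3.94772794e-04, -4.16990145e-05]), 'contact_force': array([-0.37281   ,  0.59187488, -0.27614196]), 'torque': array([ 0.01092764, -0.02176831, -0.01744884]), 'opening': 0.08545322870684308}
```

View pics/scene0.png

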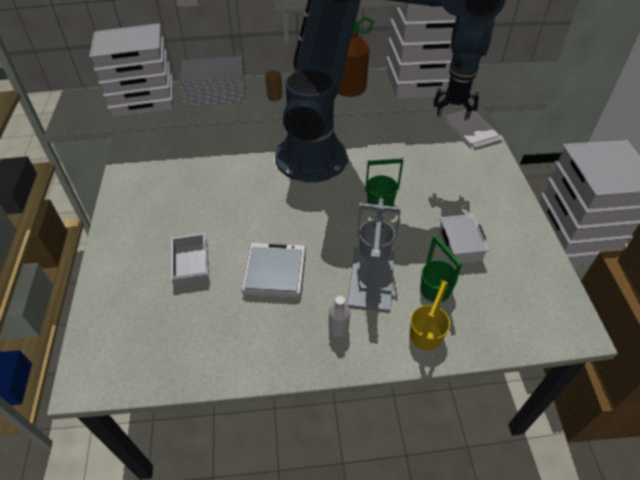

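View pics/top0.png

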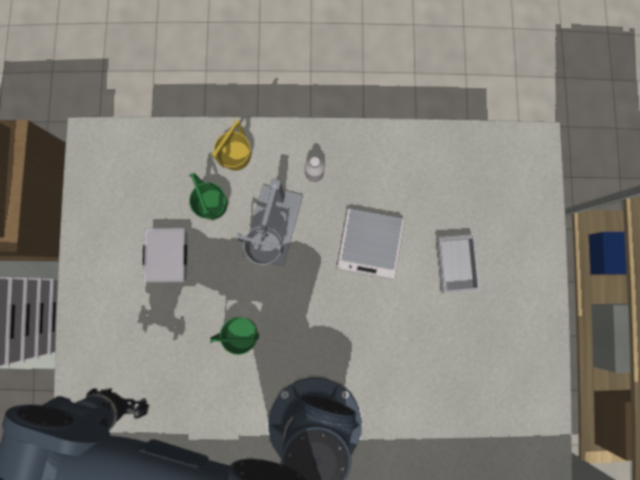

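View pics/wrist0.png

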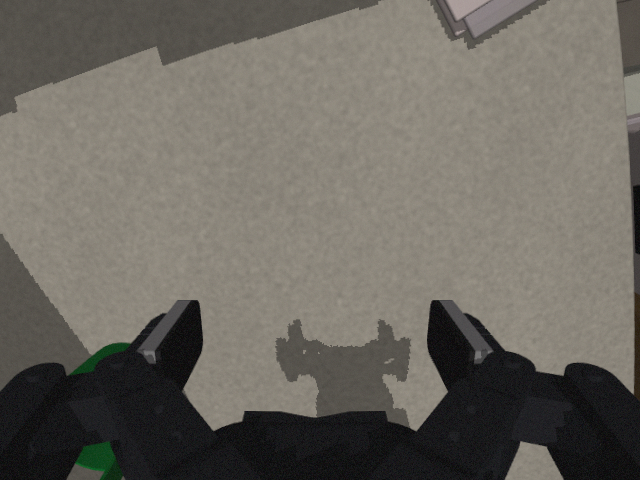

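Pail candidates in the top view: green at (238,335), green at (208,200), yellow at (233,150), and steel hung on the stand at (263,243). The steel one also shows at (375,235) in the scene view. I choose the steel one on the grey hook stand and will check it in a close crop.

```bash
python3 - <<'E'
import cv2, numpy as np
t=cv2.imread("pics/top0.png"); s=cv2.imread("pics/scene0.png")
a=cv2.resize(t[140:290,200:420],None,fx=3.6,fy=3.6,interpolation=cv2.INTER_CUBIC)
cv2.imwrite("pics/topc.png",a)
b=cv2.resize(s[190:320,230:410],None,fx=4.4,fy=4.4,interpolation=cv2.INTER_CUBIC)
cv2.imwrite("pics/scenec.png",b)
E
```

```text
(no output)
```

View pics/topc.png

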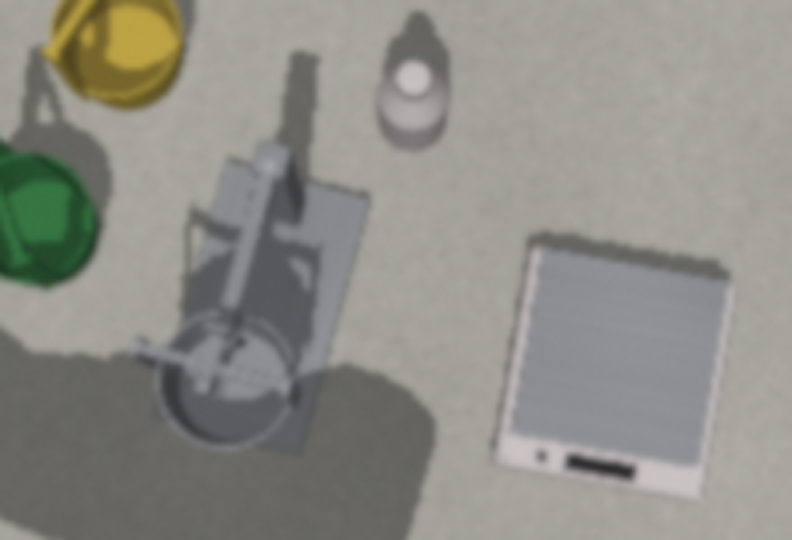

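View pics/scenec.png

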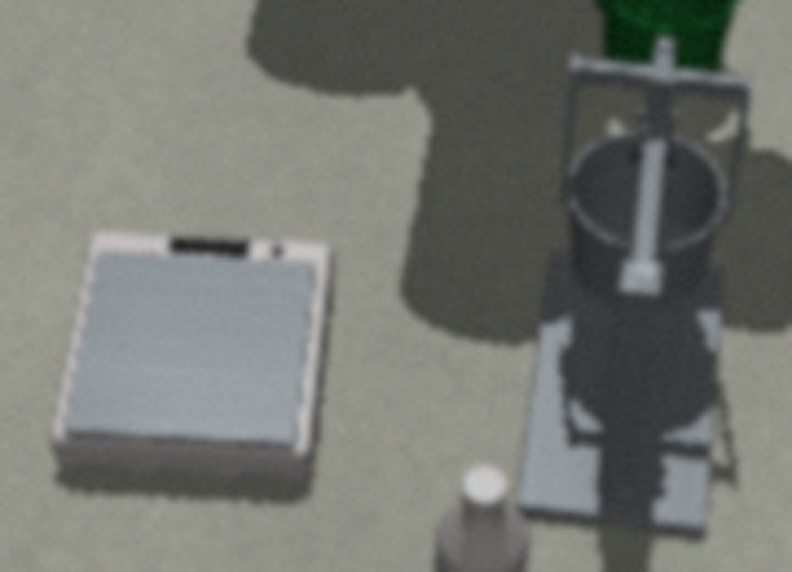

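The crop confirms it: steel pail, its bar from (140,347) to about (295,390) in the top crop, hanging on the grey hook. Next I get rough poses by ray casting.

```bash
cat > h.py <<'E'
import cv2, numpy as np
from scipy.spatial.transform import Rotation as Ro
from station import r
def cam(name, obs=None):
    p=r.camera_params(name); f=240/np.tan(np.radians(p["vfov"]/2))
    K=np.array([[f,0,p["cx"]],[0,f,p["cy"]],[0,0,1]]); d=np.array(p["dist_coeffs"])
    if name=="wrist":
        T=np.eye(4);T[:3,:3]=Ro.from_quat(obs["tcp_rot"]).as_matrix();T[:3,3]=obs["tcp_pos"]
        C=T@p["T_tool_cam"]; R=C[:3,:3].T; t=-R@C[:3,3]
    else: R=np.array(p["R"]);t=np.array(p["t"])
    return K,d,R,t
def rays(c,uv):
    K,d,R,t=c
    n=cv2.undistortPoints(np.array(uv,float).reshape(-1,1,2),K,d).reshape(-1,2)
    D=np.c_[n,np.ones(len(n))]@R
    return -R.T@t, D/np.linalg.norm(D,axis=1)[:,None]
def onz(c,uv,z):
    o,D=rays(c,uv); return o+D*((z-o[2])/D[:,2])[:,None]
def proj(c,X):
    K,d,R,t=c
    return cv2.projectPoints(np.array(X,float).reshape(-1,3),cv2.Rodrigues(R)[0],t,K,d)[0].reshape(-1,2)
def tri(cs,uvs):
    A=np.zeros((3,3));b=np.zeros(3)
    for c,uv in zip(cs,uvs):
        o,D=rays(c,[uv]);P=np.eye(3)-np.outer(D[0],D[0]);A+=P;b+=P@o
    return np.linalg.solve(A,b)
def down(yaw):  # tool x axis dir at world angle yaw, z down
    return (Ro.from_euler('z',yaw)*Ro.from_euler('x',np.pi)).as_quat()
E
python3 - <<'E'
from h import *
np.set_printoptions(precision=4,suppress=True)
T=cam("top");S=cam("scene")
tc=lambda L:[(200+x/3.6,140+y/3.6) for x,y in L]
sc=lambda L:[(230+x/4.4,190+y/4.4) for x,y in L]
P=onz(T,tc([(538,248),(730,280),(698,466),(508,436)]),.042);print("plateT",P,P.mean(0))
P=onz(S,sc([(98,252),(315,263),(296,443),(65,436)]),.042);print("plateS",P,P.mean(0))
P=onz(T,tc([(230,158),(370,197),(300,455)]),.012);print("standT",P)
P=onz(S,sc([(545,255),(720,268),(705,533),(522,513)]),.012);print("standS",P)
print("postT",onz(T,tc([(272,158)]),.235),"postS",onz(S,sc([(641,277)]),.235))
print("barT",onz(T,tc([(140,347),(293,388)]),.25)); print("barS",onz(S,sc([(572,62),(748,82)]),.251))
E
```

```text
plateT [[ 0.6499 -0.1029  0.042 ]
 [ 0.6238 -0.2655  0.042 ]
 [ 0.4669 -0.2365  0.042 ]
 [ 0.4914 -0.0775  0.042 ]] [ 0.558  -0.1706  0.042 ]
plateS [[ 0.4676 -0.2327  0.042 ]
 [ 0.4951 -0.077   0.042 ]
 [ 0.6503 -0.1035  0.042 ]
 [ 0.6275 -0.259   0.042 ]] [ 0.5601 -0.1681  0.042 ]
standT [[0.7312 0.1602 0.012 ]
 [0.6979 0.0393 0.012 ]
 [0.476  0.0971 0.012 ]]
standS [[0.4818 0.0947 0.012 ]
 [0.5084 0.2217 0.012 ]
 [0.7335 0.1649 0.012 ]
 [0.7037 0.0446 0.012 ]]
postT [[0.6859 0.1083 0.235 ]] postS [[0.6852 0.1107 0.235 ]]
barT [[0.544  0.2005 0.25  ]
 [0.515  0.09   0.25  ]]
barS [[0.5155 0.0949 0.251 ]
 [0.5456 0.2056 0.251 ]]
```

```bash
cat >> h.py <<'E'
YAW=np.radians(-14.6)
ex=np.array([np.cos(YAW),np.sin(YAW),0]);ey=np.array([-np.sin(YAW),np.cos(YAW),0])
ORG=np.array([0.5306,0.1498,0.])
def st(x,y,z): return ORG+x*ex+y*ey+np.array([0,0,z])
def tost(p): q=np.asarray(p)-ORG; return np.array([q@ex,q@ey,q[2]])
E
python3 - <<'E'
from h import *
np.set_printoptions(precision=3,suppress=True)
T=cam("top")
print("green near",onz(T,[(238,335)],.08),"green far",onz(T,[(208,200)],.08), "tub",onz(T,[(165,255)],.068),"bottle",onz(T,[(315,160)],.15))
for off in (-.032,.032):
  for k in (0,1):
    q=down(YAW+np.pi/2+k*np.pi)
    print(off,k,Ro.from_quat(q).as_matrix()[:,1])
    for p in (st(0,off,.34),st(0,off,.224),st(0.02,off,.28),st(-.08,off,.27),[.56,-.17+off,.21]):
        print("  ",r.solve_ik(list(p),list(q)))
E
```

```text
green near [[0.275 0.222 0.08 ]] green far [[0.668 0.318 0.08 ]] tub [[0.505 0.444 0.068]] bottle [[0.773 0.003 0.15 ]]
-0.032 0 [ 0.968 -0.252  0.   ]
   [0.224 0.308 0.365 1.628 0.    2.049]
   [0.224 0.289 0.046 1.328 0.    2.049]
   [0.207 0.328 0.24  1.483 0.    2.033]
   [ 0.303  0.14  -0.026  1.405  0.     2.128]
   [-0.346  0.418  0.195  1.348  0.     1.479]
-0.032 1 [-0.968  0.252  0.   ]
   [ 0.224  0.308  0.365  1.628  0.    -1.092]
   [ 0.224  0.289  0.046  1.328  0.    -1.092]
   [ 0.207  0.328  0.24   1.483  0.    -1.109]
   [ 0.303  0.14  -0.026  1.405  0.    -1.013]
   [-0.346  0.418  0.195  1.348  0.    -1.662]
0.032 0 [ 0.968 -0.252  0.   ]
   [0.324 0.386 0.476 1.661 0.    2.149]
   [0.324 0.358 0.142 1.355 0.    2.149]
   [0.305 0.399 0.343 1.514 0.    2.131]
   [0.411 0.217 0.068 1.422 0.    2.236]
   [-0.242  0.378  0.136  1.329  0.     1.584]
0.032 1 [-0.968  0.252  0.   ]
   [ 0.324  0.386  0.476  1.661  0.    -0.992]
   [ 0.324  0.358  0.142  1.355  0.    -0.992]
   [ 0.305  0.399  0.343  1.514  0.    -1.011]
   [ 0.411  0.217  0.068  1.422  0.    -0.905]
   [-0.242  0.378  0.136  1.329  0.    -1.558]
```

```bash
python3 - <<'E'
from h import *
np.set_printoptions(precision=4,suppress=True)
q=list(down(YAW+np.pi/2))
p=r.get_obs()["tcp_pos"]
r.move_linear([p[0]+.03,p[1]-.02,.36])
r.move_to(list(st(0,-.032,.36)),q)
r.pause(.2)
o=r.get_obs(); im=r.capture("wrist"); cv2.imwrite("pics/w1.png",im)
import pickle; pickle.dump((o,),open("o1.pkl","wb"))
print(o["clock"],o["tcp_pos"],o["tcp_rot"],o["contact_force"])
E
```

```text
3.2083 [0.5223 0.1195 0.3601] [0.7908 0.6121 0.0001 0.    ] [-0.5141  0.9498 -0.0649]
```

View pics/w1.png

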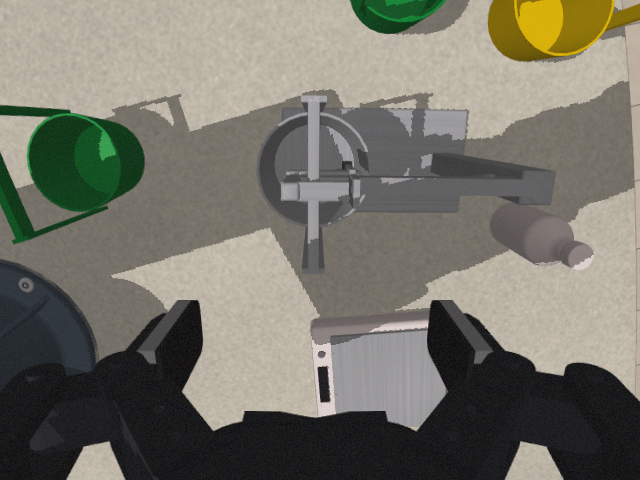

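```bash
python3 - <<'E'
import cv2
t=cv2.imread("pics/w1.png")
cv2.imwrite("pics/w1c.png",cv2.resize(t[80:290,240:480],None,fx=3.3,fy=2.8*3.3/2.8,interpolation=cv2.INTER_CUBIC)[:600])
E
```

```text
(no output)
```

View pics/w1c.png

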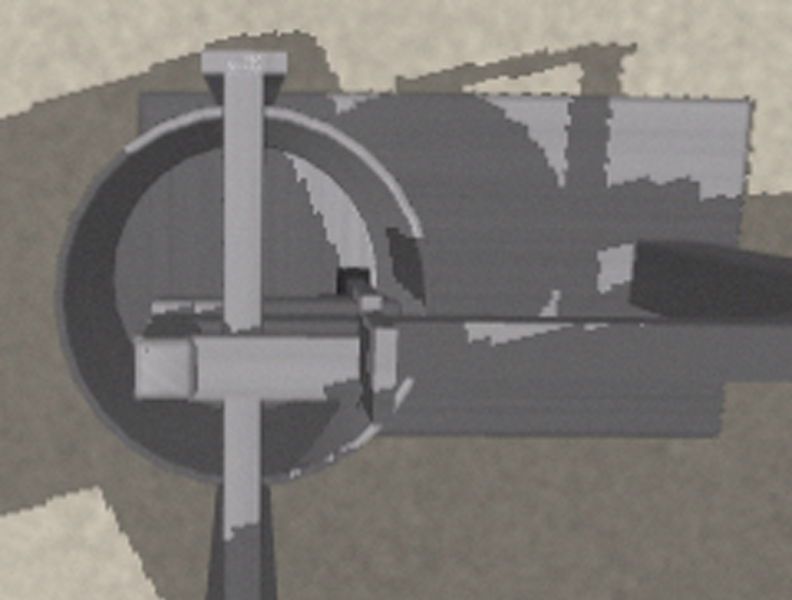

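```bash
python3 - <<'E'
from h import *
import pickle
np.set_printoptions(precision=4,suppress=True)
o,=pickle.load(open("o1.pkl","rb")); W=cam("wrist",o)
wc=lambda L:[(240+x/3.3,80+y/3.3) for x,y in L]
for n,L,z in (("bar up",[(224,150),(264,150)],.251),("bar lo",[(224,500),(260,500)],.251),("lip end/tip/tipback",[(358,370),(135,370),(193,370)],.261),("lip sides",[(280,337),(280,401)],.261),("keeper top",[(373,355),(397,355)],.271),("bar ends",[(244,50),(244,635)],.251),("plate corners",[(748,98),(720,436)],.012),("plate front",[(140,93)],.012)):
    P=onz(W,wc(L),z); print(n,P[:,:2].tolist() and [tost(p) for p in P], )
T=cam("top");S=cam("scene")
for n,a,b in (("lo end",(200+293/3.6,140+388/3.6),(230+572/4.4,190+62/4.4)),):
    print(n,tri([T,S],[a,b]))
E
```

```text
bar up [array([-0.0052,  0.0411,  0.251 ]), array([0.0025, 0.0411, 0.251 ])]
bar lo [array([-0.0054, -0.0281,  0.251 ]), array([ 0.002 , -0.0281,  0.251 ])]
lip end/tip/tipback [array([0.0206, 0.0003, 0.261 ]), array([-0.0222,  0.0002,  0.261 ]), array([-0.0111,  0.0002,  0.261 ])]
lip sides [array([0.0055, 0.0066, 0.261 ]), array([ 0.0057, -0.0058,  0.261 ])]
keeper top [array([0.0224, 0.0046, 0.271 ]), array([0.0268, 0.0047, 0.271 ])]
bar ends [array([-0.0014,  0.0594,  0.251 ]), array([-0.0012, -0.0577,  0.251 ])]
plate corners [array([0.1863, 0.0647, 0.012 ]), array([ 0.1879, -0.064 ,  0.012 ])]
plate front [array([-0.0401,  0.0646,  0.012 ])]
lo end [0.5153 0.0924 0.251 ]
```

The picture shows the bar under the lip at wrist px (308–320, 150–230), the lip end at px 348 and the keeper at 353. In the stand frame the bar centre is x ≈ -1.5 mm, the lip end +20.6 and the keeper face about +22, so the gap is about 20 mm. I'll go down and grip at y = -31 mm.

```bash
python3 - <<'E'
from h import *
np.set_printoptions(precision=4,suppress=True)
r.move_linear(list(st(-.0015,-.0312,.29)),feed=.1)
r.pause(.2); print(r.get_obs()["contact_force"])
print(r.move_linear(list(st(-.0015,-.0312,.224)),feed=.06,force_limit=6))
r.pause(.2); o=r.get_obs(); print(tost(o["tcp_pos"]),o["contact_force"])
r.command_gripper(0.0); r.pause(.2)
o=r.get_obs(); print(o["clock"],o["opening"],tost(o["tcp_pos"]),o["contact_force"],o["torque"])
cv2.imwrite("pics/w2.png",r.capture("wrist"))
E
```

```text
[0.5837 0.2863 0.6182]
False
[-0.0014 -0.0311  0.2242] [ 0.6615 -0.3041  0.9833]
6.65 0.006911088651463909 [-0.0014 -0.0312  0.2241] [ 0.0373 -0.3092  1.836 ] [ 0.005  -0.0806 -0.0094]
```

View pics/w2.png

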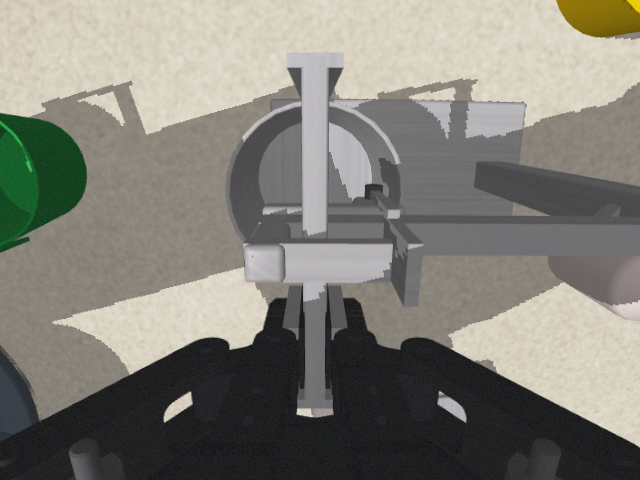

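The bar is held between the pads at px (300–330, 285–400). I'll lift 2.5 mm off the arm, then press back in small steps while reading the force.

```bash
cat >> h.py <<'E'
def F(n=8):
    a=[]
    for _ in range(n):
        a.append(r.get_obs()["contact_force"]); r.pause(.01)
    a=np.mean(a,0); return np.array([a@ex,a@ey,a[2]])
E
python3 - <<'E'
from h import *
np.set_printoptions(precision=4,suppress=True)
print("rest",F())
r.move_linear(list(st(-.0015,-.0312,.2265)),feed=.02); r.pause(.15)
b=F();print("lifted",b, r.get_obs()["torque"])
r.move_linear(list(st(.0135,-.0312,.2265)),feed=.04); r.pause(.15)
b0=F();print("near",b0,tost(r.get_obs()["tcp_pos"]))
x=.0135; f=0
while x<.032:
    x+=.001
    hit=r.move_linear(list(st(x,-.0312,.2265)),feed=.01,force_limit=4); r.pause(.06)
    f=F(5)-b0; o=r.get_obs(); print(round(x,4),tost(o["tcp_pos"]),f,hit)
    if np.hypot(f[0],f[2])>5.2 : break
print(r.get_obs()["clock"])
cv2.imwrite("pics/w3.png",r.capture("wrist"))
E
```

```text
rest [0.1336 0.2201 1.7333]
lifted [ 0.0926 -0.1004 -2.1725] [-0.0483 -0.0035 -0.0659]
near [-0.0863  0.3335 -2.0915] [ 0.0134 -0.0312  0.2265]
0.0145 [ 0.0145 -0.0312  0.2265] [ 0.1984 -0.4714 -0.0573] False
0.0155 [ 0.0155 -0.0312  0.2265] [ 0.1803 -0.3595  0.0354] False
0.0165 [ 0.0165 -0.0312  0.2265] [ 0.049  -0.2171 -0.0381] False
0.0175 [ 0.0175 -0.0312  0.2265] [0.1809 0.1334 0.29  ] False
0.0185 [ 0.0185 -0.0312  0.2265] [ 0.3247 -0.7575  0.2686] False
0.0195 [ 0.0194 -0.0312  0.2265] [-0.7518  0.0144  0.311 ] False
0.0205 [ 0.0204 -0.0312  0.2265] [-1.3704 -0.5283  0.3094] False
0.0215 [ 0.0215 -0.0312  0.2265] [-2.5352 -0.4554  0.5713] False
0.0225 [ 0.0225 -0.0312  0.2265] [-3.3129 -0.7486  0.9174] False
0.0235 [ 0.0234 -0.0312  0.2264] [-4.5982 -0.6915  0.7398] False
0.0245 [ 0.0244 -0.0312  0.2264] [-5.1867 -0.6789  0.1134] False
0.0255 [ 0.0252 -0.0312  0.2264] [-5.9909 -0.7412 -0.1091] False
12.2
```

View pics/w3.png

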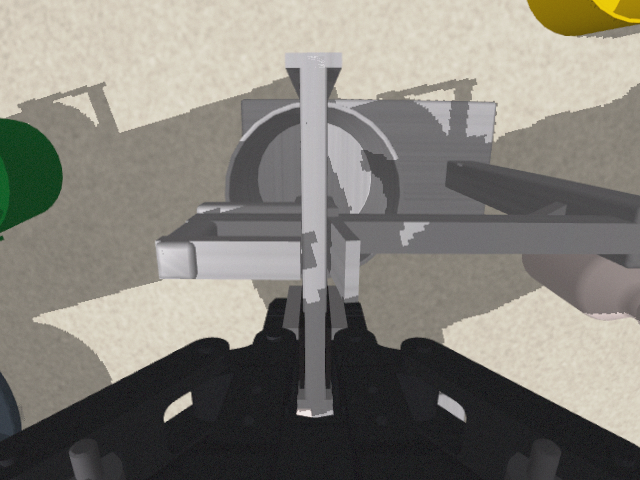

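Contact came at x ≈ 18.8 mm, with about 1 N/mm after that. The bar is at the lip's edge (px ~300), so I'll press on to about 8.7 N.

```bash
python3 - <<'E'
from h import *
np.set_printoptions(precision=4,suppress=True)
b0=np.array([0,0.1,-2.1])
x=.0255
while x<.0305:
    x+=.0005
    r.move_linear(list(st(x,-.0312,.2265)),feed=.01,force_limit=4); r.pause(.06)
    f=F(6)-b0; print(round(x,4),tost(r.get_obs()["tcp_pos"]),f)
    if -f[0]>8.3: break
r.pause(.15); print(F()-b0,r.get_obs()["torque"],r.get_obs()["clock"])
cv2.imwrite("pics/w4.png",r.capture("wrist")[180:330,140:460].repeat(2,0).repeat(2,1))
E
```

```text
0.026 [ 0.0256 -0.0312  0.2263] [-6.691  -0.4088  0.115 ]
0.0265 [ 0.0261 -0.0313  0.2263] [-6.5549 -0.3825  0.2108]
0.027 [ 0.0265 -0.0313  0.2263] [-7.2924 -0.3311 -0.4341]
0.0275 [ 0.027  -0.0313  0.2262] [-8.0703 -0.2662 -0.3607]
0.028 [ 0.0274 -0.0313  0.2262] [-8.1366 -0.114  -0.6991]
0.0285 [ 0.0278 -0.0312  0.2261] [-8.6099 -0.0784 -1.1425]
[-8.4739 -0.4405 -0.8989] [0.2667 1.6891 0.2487] 14.6167
```

View pics/w4.png

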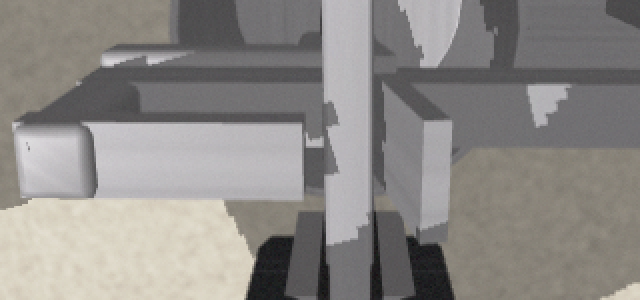

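There's a clear gap between lip end and bar (crop px 305–322). Lifting in small guarded steps.

```bash
python3 - <<'E'
from h import *
np.set_printoptions(precision=4,suppress=True)
b0=np.array([0,0.1,-2.1])
z=.2265; ok=True
for dz in (.002,.003,.003,.004,.004,.005,.006,.008,.008):
    z+=dz
    hit=r.move_linear(list(st(.0285,-.0312,z)),feed=.025,force_limit=5); r.pause(.03)
    f=F(4)-b0; print(round(z,4),tost(r.get_obs()["tcp_pos"]),f,hit)
    if f[2]<-5 or abs(f[0])>13: print("STOP");ok=False;break
print(r.get_obs()["clock"],r.get_obs()["torque"])
cv2.imwrite("pics/w5.png",r.capture("wrist"));cv2.imwrite("pics/s5.png",cv2.resize(r.capture("scene")[150:330,280:480],None,fx=3,fy=3))
E
```

```text
0.2285 [ 0.0279 -0.0313  0.2282] [-7.8318 -0.621  -0.3235] False
0.2315 [ 0.0281 -0.0313  0.2313] [-6.6429 -0.7075  0.5842] False
0.2345 [ 0.0282 -0.0313  0.2344] [-6.7294 -0.9111  0.55  ] False
0.2385 [ 0.0284 -0.0313  0.2385] [-5.4607 -0.9491  1.1074] False
0.2425 [ 0.0285 -0.0312  0.2426] [-4.8752 -0.7246  1.9247] False
0.2475 [ 0.0287 -0.0311  0.2477] [-4.0005 -0.7283  2.6843] False
0.2535 [ 0.0287 -0.0311  0.2537] [-3.4574 -0.4305  2.4455] False
0.2615 [ 0.0287 -0.0312  0.2616] [ 0.0566 -0.0541 -0.4239] False
0.2695 [ 0.0285 -0.0312  0.2695] [ 0.5918 -0.1544 -0.0532] False
18.3417 [-0.0775  0.016  -0.0216]
```

View pics/w5.png

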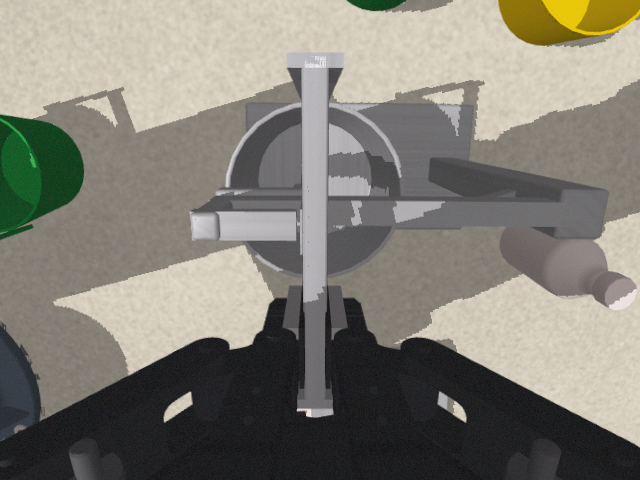

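View pics/s5.png

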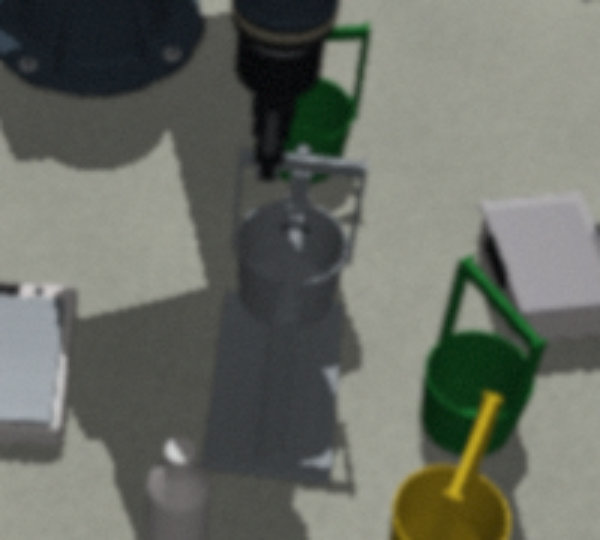

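The bar is above both the lip and the keeper. Drawing it off over the tip, then sideways.

```bash
python3 - <<'E'
from h import *
np.set_printoptions(precision=4,suppress=True)
print(r.move_linear(list(st(-.08,-.0312,.2695)),feed=.08,force_limit=4))
r.pause(.25)
o=r.get_obs(); print(tost(o["tcp_pos"]),F(4),o["clock"])
print(r.move_linear(list(st(-.08,-.171,.2695)),feed=.12))
C=np.array([.559,-.1695,0])
g=C-.032*ey; g[2]=.2695
r.move_linear(list(g),feed=.12); r.pause(.4)
o=r.get_obs();print(o["tcp_pos"],o["clock"],F(4))
cv2.imwrite("pics/w6.png",r.capture("wrist"))
cv2.imwrite("pics/s6f.png",r.capture("scene"));cv2.imwrite("pics/t6f.png",r.capture("top"))
a=cv2.imread("pics/s6f.png");cv2.imwrite("pics/s6.png",cv2.resize(a[160:320,200:400],None,fx=3.7,fy=3.7))
a=cv2.imread("pics/t6f.png");cv2.imwrite("pics/t6.png",cv2.resize(a[170:300,300:440],None,fx=4.5,fy=4.5))
E
```

```text
False
[-0.0799 -0.0312  0.2694] [-0.606   0.0432 -2.0748] 20.2
False
[ 0.5509 -0.2004  0.2695] 24.175 [-0.0832  0.1838 -2.1607]
```

View pics/w6.png

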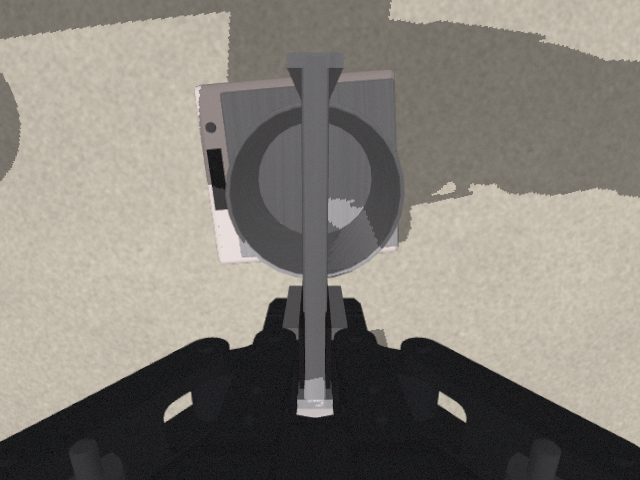

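View pics/s6.png

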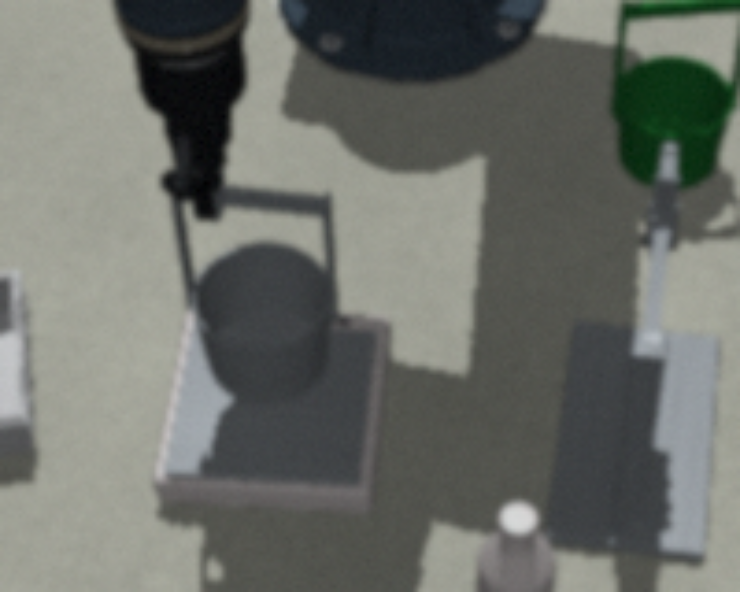

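View pics/t6.png

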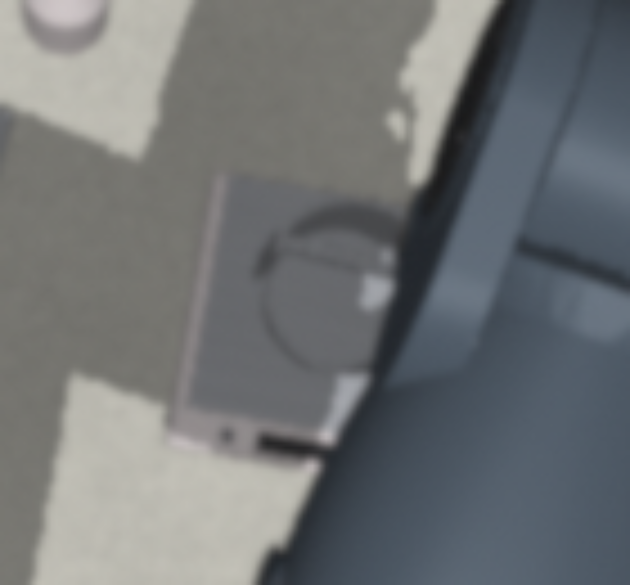

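The pail hangs straight over the plate: rim circle about (315,190) in the wrist view, hook left behind. I'll recheck the plate centre from this wrist view, then lower.

```bash
python3 - <<'E'
from h import *
np.set_printoptions(precision=4,suppress=True)
o=r.get_obs();W=cam("wrist",o)
P=onz(W,[(221,93),(393,80),(397,248)],.042);print(P, "centre",(P[0]+P[2])/2, np.linalg.norm(P[0]-P[1]),np.linalg.norm(P[1]-P[2]))
print("rim c z~.18", onz(W,[(229,190),(403,190)],.18).mean(0), "strap end",onz(W,[(315,55)],.278))
E
```

```text
[[ 0.4936 -0.0789  0.042 ]
 [ 0.648  -0.1076  0.042 ]
 [ 0.6197 -0.2648  0.042 ]] centre [ 0.5567 -0.1719  0.042 ] 0.1570658130655386 0.15977607725113196
rim c z~.18 [ 0.56   -0.1671  0.18  ] strap end [[ 0.574  -0.1102  0.278 ]]
```

```bash
python3 - <<'E'
from h import *
np.set_printoptions(precision=4,suppress=True)
C=np.array([.558,-.171,0]); g=C-.032*ey
r.move_linear([g[0],g[1],.218],feed=.06); r.pause(.3)
b=F(10); print(b,r.get_obs()["tcp_pos"])
z=.218
while z>.206:
    z-=.001
    hit=r.move_linear([g[0],g[1],z],feed=.008,force_limit=2.5); r.pause(.05)
    f=F(5)-b; print(round(z,4),r.get_obs()["tcp_pos"][2],f,hit)
    if f[2]>1.2 or hit: break
r.pause(.2); print(F()-b, r.get_obs()["clock"])
cv2.imwrite("pics/w7.png",r.capture("wrist"))
a=r.capture("scene");cv2.imwrite("pics/s7.png",cv2.resize(a[190:320,220:350],None,fx=4.5,fy=4.5,interpolation=cv2.INTER_CUBIC))
E
```

```text
[-0.1199 -0.1035 -2.3807] [ 0.55   -0.202   0.2181]
0.217 0.2169824628654626 [-0.1512  0.1629  0.0409] False
0.216 0.21599228176455143 [ 0.0173 -0.1031  0.0796] False
0.215 0.2149828460394464 [-0.1671 -0.1303  0.2265] False
0.214 0.2139924990058452 [-0.1764  0.3931  0.0841] False
0.213 0.2129768392730933 [0.2838 0.1758 0.4578] False
0.212 0.21201171165341906 [-0.1334  0.0658  0.4762] False
0.211 0.21115987874794917 [-0.2707 -1.6606  8.4941] True
[-0.2134 -1.4662  8.4701] 28.5167
```

View pics/w7.png

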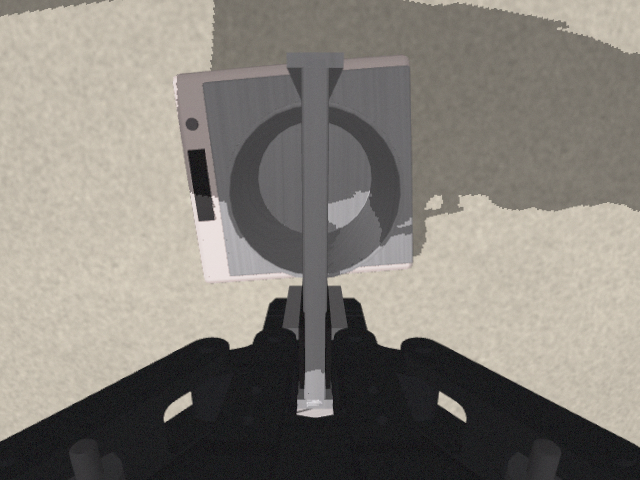

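View pics/s7.png

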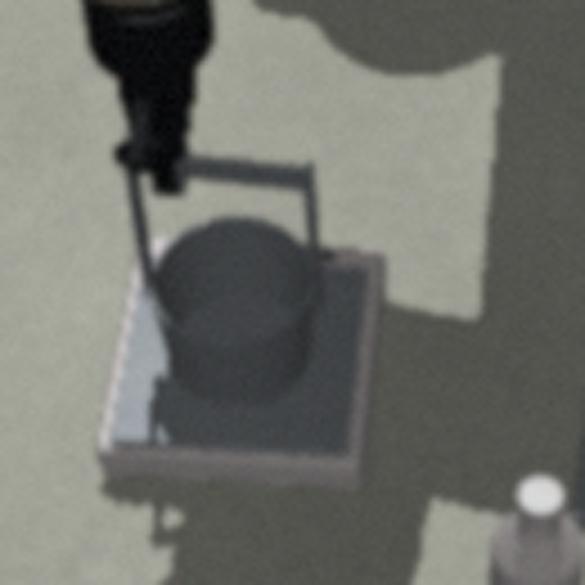

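Contact was at TCP z = 0.211, just where an upright pail should meet the plate. Releasing and backing off straight up.

```bash
python3 - <<'E'
from h import *
np.set_printoptions(precision=4,suppress=True)
r.command_gripper(0.04); r.pause(.2)
o=r.get_obs();print(o["opening"],F(6),o["clock"])
p=o["tcp_pos"]
print(r.move_linear([p[0],p[1],.29],feed=.06,force_limit=4))
r.move_linear([p[0]-.05,p[1]-.0,.36],feed=.15); r.pause(.4)
o=r.get_obs();im=r.capture("wrist");cv2.imwrite("pics/w8.png",im);print(F(6))
a=r.capture("scene");cv2.imwrite("pics/s8.png",cv2.resize(a[190:320,220:350],None,fx=4.5,fy=4.5,interpolation=cv2.INTER_CUBIC))
import pickle; pickle.dump((o,),open("o8.pkl","wb")); print(o["clock"],o["tcp_pos"])
E
```

```text
0.03973263341635025 [-0.1231 -0.0452  0.0668] 29.2333
False
[ 0.2275 -0.2324  0.4881]
31.8833 [ 0.4997 -0.2019  0.3597]
```

View pics/w8.png

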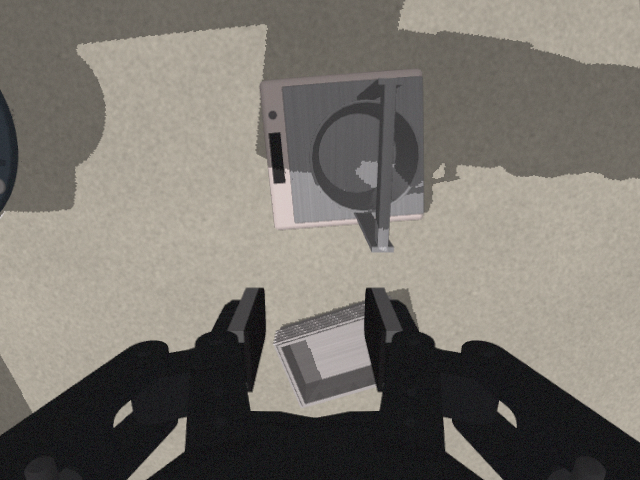

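View pics/s8.png

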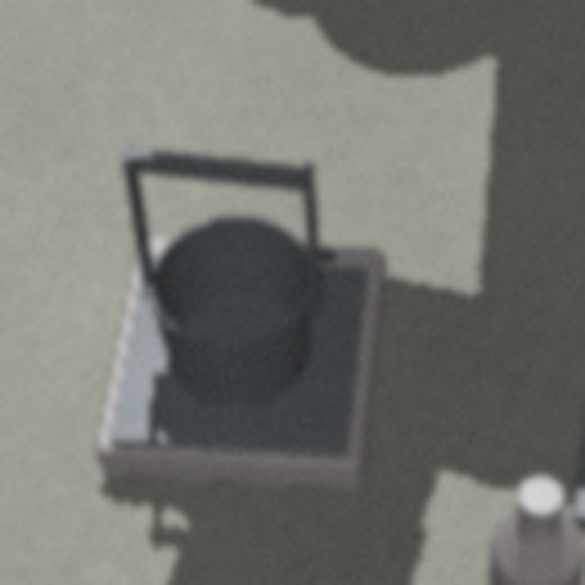

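```bash
python3 - <<'E'
from h import *
import pickle
np.set_printoptions(precision=4,suppress=True)
o,=pickle.load(open("o8.pkl","rb"));W=cam("wrist",o)
P=onz(W,[(283,87),(422,75),(424,215)],.042);print("plate",(P[0]+P[2])/2)
print("rim",onz(W,[(313,156),(419,156),(366,99),(366,212)],.122).mean(0))
b=onz(W,[(386.5,81),(382,249)],.238);print("bar",b,b.mean(0))
r.sign_off(); print(r.get_obs()["clock"])
E
```

```text
plate [ 0.5575 -0.1721  0.042 ]
rim [ 0.5587 -0.1709  0.122 ]
bar [[ 0.5695 -0.1159  0.238 ]
 [ 0.5428 -0.2267  0.238 ]] [ 0.5562 -0.1713  0.238 ]
the job is handed in; nothing more can be done
the job is handed in; nothing more can be done
```

The steel pail is off the hook, standing upright and released near the middle of the scale's plate. I handed the job in at about 32 s; no verdict is reported.

**Unhooking:** I gripped the handle bar beside the hook, lifted it 2.5 mm and pressed the keeper back with the bar. The push was about 9 mm, to roughly 8.5 N; the highest reading was 8.6 N. I then lifted the bar out and drew it off over the tip, feeling no snag. At that point the bar was about 80 mm in front of the seat.

**Setting down:** I lowered it at 8 mm/s. It touched at the height expected for an upright pail, pressing with about 8.5 N, a little more than I had aimed for.

**Last checks:**

| Point measured | x (m) | y (m) |
|---|---|---|
| Plate centre | 0.5575 | -0.172 |
| Pail's rim | 0.559 | -0.171 |
| Handle bar | 0.556 | -0.171 |

- **Placing:** the rim is about 2 mm from the plate's centre. Rim and bar agree within about 3 mm, so the pail is upright to about 0.02 rad.
- **Gripper:** it was well clear of the pail with no contact force.
- **Bystanders:** I did not measure their positions again. The arm stayed away from them, and I saw no sign that they had moved.
- **Disagreement:** the views of the plate's centre differed by only 2–4 mm. No check failed.

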